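# Pop a collet chuck out of its ejector stand and hold it level for inspection

### The arm

A 7-joint arm with a two-finger parallel gripper is mounted at the origin on a cart in front of the work surface, level with it; the furniture and walls round the work are solid. World frame = base frame: x ahead of the robot, y to its left, z up, the work surface at z = 0. Lengths are in m, angles in rad, forces in N, time in s.
With the tool pointing down it reaches from about 0.425 to 0.975 m from the base axis. Payload 16.7 kg.
Tool frame: the origin (TCP) lies midway between the tips of the shut fingers; the grasp point (between the pads) lies 19 mm behind it (arm.tcp_to_grasp is the distance from the TCP to the grasp point, in m); z points along the fingers, x is the direction in which the jaws open and shut, and the axes are right-handed (so a half turn about z gives the same grasp; the last joint's range is limited). The gripper opens to 85 mm and grips with 20 to 120 N. Pads are 22 mm wide; open, the fingers measure 114 mm over their backs; the gripper's body (76 mm by 85 mm) begins 54 mm behind the grasp point. The pads swing forward as they close: fully open they stand 13 mm farther back than shut.
Start: joints at [1.044, 0.426, 0.074, 1.606, -0.034, 1.111, -0.067], TCP at [0.249, -0.627, 0.231] pointing down, gripper open.
Joint ranges: [-2.85, 2.85], [-0.5, 2.14], [-1.23, 1.37], [0.21, 2.46], [-1.02, 4.16], [0.16, 2.05], [-2.73, 2.73]. Speed limits (rad/s): [1.89, 1.89, 2.39, 2.39, 3.01, 3.01, 3.01].

### API

Orientations are given as [roll, pitch, yaw] about the fixed x, y, z axes, in that order (R = Rz(yaw) Ry(pitch) Rx(roll)).
In Python, from rig import readout, optics, job, arm gives the robot as it stands. The module is installed in compiled form; this text tells all that it offers.
- The arm moves only by the tool servo_tool, never from a script. Its argument "steps" is a list of rows, each a list of 5 numbers: the shift along the world's x, y, z in mm, then the turn about the world's z in degrees, then the closure, from -1 (fully open) to 1 (shut). In form: [[dx, dy, dz, roll, gripper], ...]. A call has 1 to 8 rows; each row is the pose to reach, as a shift and turn from the pose measured when the call began; what a row does not reach only later rows make up. A row lasts 1/10 s, in which the tool goes at most 50 mm and 8.59 degrees, less where a joint would pass 70% of its speed; a pose out of reach is approached as far as the arm can. A call with a gripper value outside its range is refused whole. The fingers move at their own pace and stop on an object; "grip_force" is the grip in N (left out, the last holds). Time passes only in rows, so rows that repeat a pose let the fingers close. It gives the time, the measured TCP pose, the force and the opening at its end, in the units of the state.
- readout.get_obs(): the state, without advancing time (a new reading comes with each control period).
- optics.capture(name): name is "side" or "top"; returns the picture (480x640x3 uint8, red, green, blue); there is no depth.
- optics.calibration(name): a dict with "vertical_fov" (degrees; the focal length in pixels is half the picture's height over the tangent of half this angle, whatever the lens; pixels are square), "cx", "cy" (the principal point, pixels), "k1" (the pictures are not rectified: a ray, as slopes to the right and down, at radius r is drawn at 1 + k1 r^2 times it, then the intrinsics apply), "position" and "rotation" of the camera in the world. Camera axes: x right, y down, z forward; pixel columns grow to the right and rows downward; lengths in m; the calibration is good to about 2 mm. A picture is of the moment at which its call begins. calibration takes no time and is no camera call.
- job.close_job(): hands the job in, once; it reports no verdict.
The state is a dict: "time": time; "qpos": joint angles; "joint_velocities": joint speeds; "joint_efforts": joint torques, N m; "ee_pos": TCP position; "tool_rot": TCP orientation; "wrist_force": force on the tool from outside, world axes, zero at the start; "ft_torque": the same for the moment, N m; "grip_width": finger opening in m.
Only numpy, scipy, OpenCV 4.12 (cv2) and the standard library are available. Lean on these libraries where they do the work, as an engineer would, in place of code of your own. Each camera call takes 0.05 s, during which the arm holds its last target. There are 200 camera calls.

### The job

The collet chuck in the bench ejector stand has to be checked. Press the stand's pedal right down to its stop so that the chuck pops up out of its spring balls, then let the pedal come back up, take the chuck, draw it out of the stand and turn it on its side: hold it level in the gripper, at least 20 cm above the bench top and well clear of the stand, and finish still holding it there. Leave the loupe, the round tin and the small clear box where they are.

Things in the scene. Friction and masses are not known exactly. Their poses are not given: they have to be found in the camera images.
- stand: Grey ejector stand, fixed; origin on the bench under its vertical bore, x away from the pedal, z up. Block 78 x 78 mm, top (the chuck's seat) at 75 mm; base plate 96 mm wide, 8 mm thick, x -152 to 48 mm. Spring balls in the 23 mm bore hold the chuck's stud. Pressed past them by the pedal's full stroke, it stays about 11 mm up by itself, leaning up to 5 degrees, free to be drawn straight up.
- pedal (a joint): Spring pedal of the stand, rad: 0 up (rest), 0.33 down on its stop. Hinge line along the stand's y at x = -40, z = 24 mm; the pedal sticks out towards -x. It springs back up when let go (4 N on the pad at rest, 7 N at the stop) and lifts an ejector pin under the chuck by 13 mm; the balls give way in mid-stroke, with 10 to 20 N on the pad.
- pedal_pad (a point): Centre of the top of the pedal's ribbed black rubber pad (56 x 54 mm), moving with it. At rest 115 mm from the bore axis towards the stand's -x and 47 mm above the bench, the pad rising 0.19 rad outwards; on the stop 118 mm from the axis and 21 mm above the bench, falling 0.14 rad outwards.
- chuck: Steel collet chuck, 112 mm long, 0.2 to 0.4 kg, in the stand's bore; origin on its axis at the flange's underside, z along the axis to the cutter. Along z, mm: flange 34 wide 0 to 10; neck 22 wide to 22; dark round nut 28 wide 22 to 42 (grip here, from above or tilted); cutter 6 wide to 66. Below: shank 22 wide to -30, stud 13 wide to -46. The wooden rack holds spares.
- chuck_nut (a point): The middle of the chuck's clamping nut, on the axis, 32 mm above the chuck's origin along its z axis.
- loupe: Black eye loupe, 37 mm across, 28 mm high, standing beside the stand; origin at the centre of its underside. Stays where it is.
- round_tin: Flat round light-grey tin, 60 mm across, 21 mm high, beside the pedal; origin at the centre of its underside. Stays where it is.
- slide_box: Small clear plastic box, 42 x 61 x 22 mm, on the other side of the pedal; origin at the centre of its underside. Stays where it is.
There are look-alikes about, which are no part of the job. There is more than one size of the chuck; the one meant has the size given above.

How it is judged:
On the way, in this order (a step that is already met when the one before it is completed fails the run):
1. the pedal is pressed down to its stop, the chuck still in the stand (value of joint pedal above 0.3 rad and z of chuck in the frame of stand below 0.11 m), for 0.1 s.
2. the pedal is back up and the chuck stays popped up in the bore, carried by the spring balls (value of joint pedal below 0.04 rad and z of chuck in the frame of stand between 0.081 and 0.11 m), for 0.1 s.
3. the chuck is drawn right out of the stand by the gripper (z of chuck in the frame of stand above 0.13 m and contact force between chuck and the fingers above 1 N and contact force between chuck and stand below 0.05 N), for 0.1 s.
At the end, for the whole second after the job is handed in: The gripper still holds the chuck, out of the stand and touching neither it nor its pedal, its axis level within 20 degrees, its flange and nut at least 20 cm above the bench top and at rest; the pedal is back up; the loupe, the tin and the clear box are within 2 cm of where they stood (angle between chuck's own z axis and vertical between 1.222 and 1.92 rad and height (world z) of each of chuck, chuck_nut above 0.2 m and contact force between chuck and the fingers above 2 N and contact force between chuck and stand below 0.05 N and linear speed of chuck below 0.03 m/s and angular speed of chuck below 0.2 rad/s and value of joint pedal below 0.04 rad and distance of each of loupe, round_tin, slide_box from where it was at the start of the episode below 0.02 m); the arm keeps its last pose, push and grip.
It fails at once if the loupe, the tin or the clear box is pushed away or knocked over (distance of any of loupe, round_tin, slide_box from where it was at the start of the episode above 0.03 m or angle between loupe's own z axis and vertical above 0.6 rad).
It fails at once if the chuck falls onto the bench (height (world z) of chuck below 0.06 m).
It also fails if it takes over 51 s, if anything falls off the work surface, if the arm or the gripper's body presses on something with over 40 N, if the wrist force passes 120 N, or if a joint passes its speed limit or range.

## Working session

There is one attempt and no reset: what is moved stays moved. The work goes in short steps, Python scripts to look and compute and a tool call to move; the robot and the scene stay as the last step left them, time stands still between calls to the robot, and variables do not carry over. Pictures are saved under pics/ and viewed, about 8 in all and at most 12, crops included, and the job is handed in when it is done.

Besides the shell and the picture viewer there is one more tool, called after "Call:" as name([rows], argument=value, ...), one row to a line, values as JSON. servo_tool: Moves the arm, as the interface text tells. Its arguments: {"type":"object","properties":{"steps":{"type":"array","items":{"type":"array","items":{"type":"number"}}},"grip_force":{"type":"number"}},"required":["steps"]}

```bash
mkdir -p pics; cat > h.py <<'E'
import numpy as np,cv2
from rig import readout,optics,job,arm
def snap(n,f):
    im=optics.capture(n); cv2.imwrite('pics/'+f,im[:,:,::-1]); return im
def cam(n):
    c=optics.calibration(n); f=240/np.tan(np.radians(c['vertical_fov'])/2)
    return c,f,np.array(c['position']),np.array(c['rotation']).reshape(3,3)
def ray(n,u,v):
    c,f,p,R=cam(n)
    d=np.array([(u-c['cx'])/f,(v-c['cy'])/f]); s=d.copy()
    for _ in range(30): s=d/(1+c['k1']*(s@s))
    return p,R@np.array([*s,1])
def onz(n,u,v,z):
    p,d=ray(n,u,v); return p+d*(z-p[2])/d[2]
def proj(n,P):
    c,f,p,R=cam(n); q=R.T@(np.array(P)-p); s=q[:2]/q[2]; s=s*(1+c['k1']*(s@s))
    return s*f+[c['cx'],c['cy']]
def two(ua,ub):
    p,d=ray('side',*ua);q,e=ray('top',*ub)
    t=np.linalg.lstsq(np.c_[d,-e],q-p,rcond=None)[0]
    a=p+d*t[0];b=q+e*t[1];return (a+b)/2,np.linalg.norm(a-b)
E
python3 - <<'E'
from h import *
o=readout.get_obs();print(o['time'],o['ee_pos'],o['tool_rot'],o['wrist_force'],o['grip_width'],arm.tcp_to_grasp)
for n in('side','top'):
    snap(n,n+'0.png');print(optics.calibration(n))
E
```

```text
0.0 [ 0.24885101 -0.6270333   0.23061349] [ 3.14151577e+00  1.25391496e-03 -1.19300140e+00] [ 0.17882349 -0.38202425  0.03087594] 0.08535915961454352 0.0187
{'vertical_fov': 51.290690439400066, 'cx': 319.75334770719724, 'cy': 234.81096293515859, 'k1': -0.08261648652400243, 'position': array([ 0.61229007, -0.85379638,  0.67581377]), 'rotation': array([-2.28283218, -0.02159852,  0.10118262])}
{'vertical_fov': 47.26022478958969, 'cx': 325.216544573212, 'cy': 243.465439847165, 'k1': -0.05460544220835007, 'position': array([ 0.3945239 , -0.175488  ,  0.99939962]), 'rotation': array([-2.96408129, -0.0051142 , -1.59895204])}
```

View pics/side0.png

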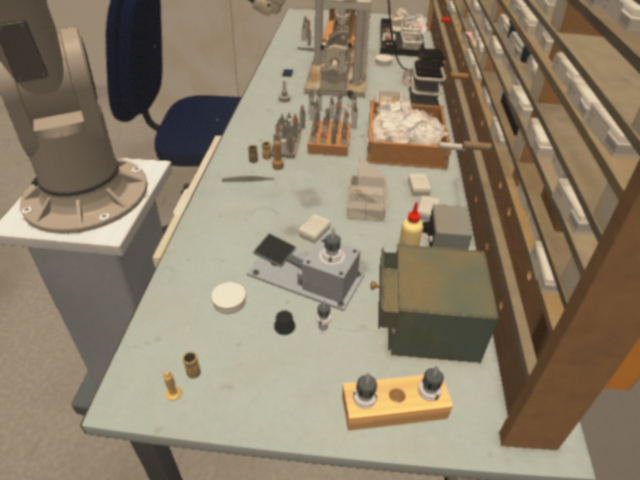

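View pics/top0.png

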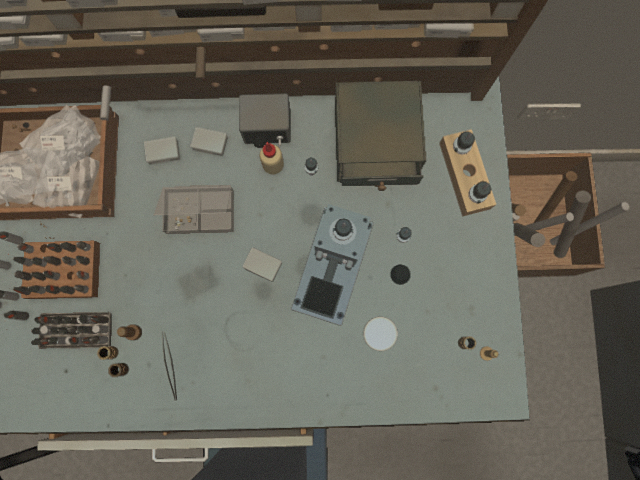

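```bash
sed -i "s/np.array(c\['rotation'\]).reshape(3,3)/Rot.from_euler('xyz',c['rotation']).as_matrix()/; 1a from scipy.spatial.transform import Rotation as Rot" h.py
python3 - <<'E'
from h import *
C=[onz('top',u,v,.008) for u,v in((325,208),(371,222),(341,324),(292,309))]
for c in C:print(c.round(4))
C=np.array(C);print('len',[np.linalg.norm(C[i]-C[i-1]) for i in range(4)])
X=(C[0]+C[1]-C[2]-C[3]);a=np.arctan2(X[1],X[0]);x=np.array([np.cos(a),np.sin(a),0])
print('yaw',a,'axis from plate',C.mean(0)+.052*x)
print('pad top',onz('top',322,297,.047))
for z,(u,v) in {.0:(400,274),.021:(380,334),.022:(262,264)}.items(): print(onz('top',u,v,z))
a,b=cv2.imread('pics/side0.png'),cv2.imread('pics/top0.png')
A=cv2.resize(a[170:350,200:400],None,fx=4,fy=4,interpolation=2)[:600]
B=cv2.resize(b[190:340,280:420],None,fx=4,fy=4,interpolation=2)
cv2.imwrite('pics/c1.png',np.hstack([A[:,200:700][:560,:],cv2.copyMakeBorder(B,0,0,0,0,0)[:560][:, :300]]) if 0 else B)
cv2.imwrite('pics/c2.png',A)
E
```

```text
[ 0.6391 -0.187   0.008 ]
[ 0.6102 -0.2714  0.008 ]
[ 0.4249 -0.2097  0.008 ]
[ 0.4541 -0.1225  0.008 ]
len [np.float64(0.19597657037666474), np.float64(0.08917303334136323), np.float64(0.19533124765866663), np.float64(0.09199607161587249)]
yaw -0.32862583592781147 axis from plate [ 0.58128556 -0.21443695  0.008     ]
pad top [ 0.47103628 -0.17693439  0.047     ]
[ 0.51292526 -0.32130488  0.        ]
[ 0.40498491 -0.27748659  0.021     ]
[ 0.53525075 -0.070708    0.022     ]
```

View pics/c1.png

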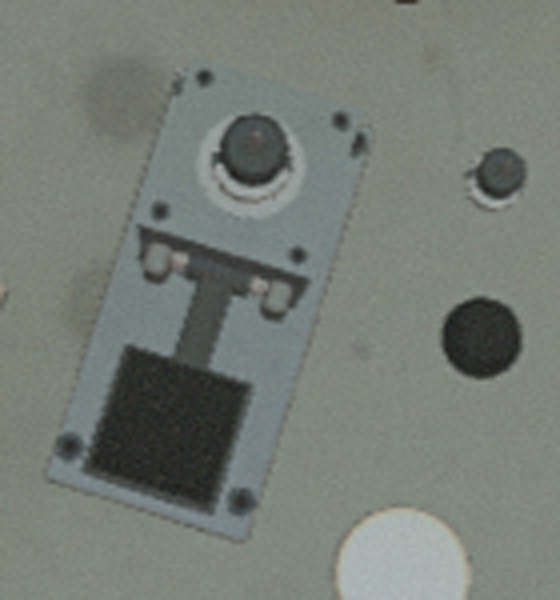

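View pics/c2.png

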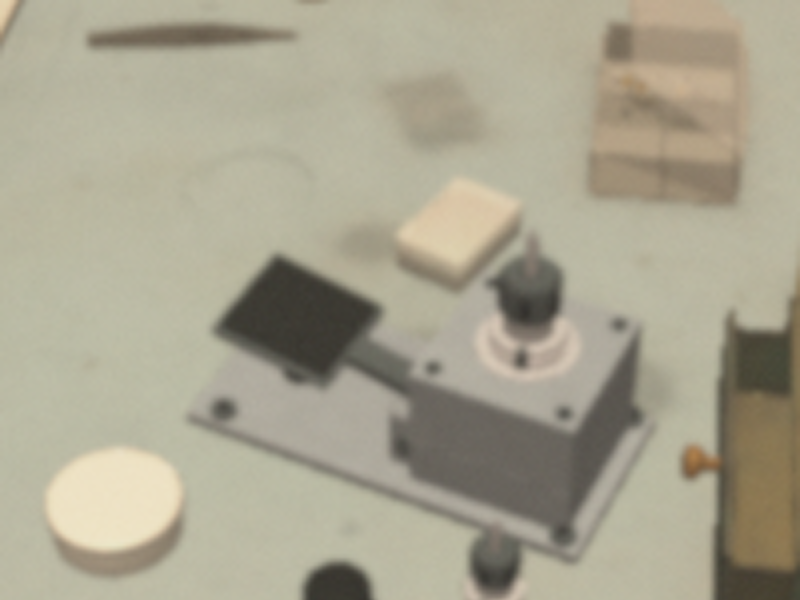

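```bash
python3 - <<'E'
from h import *
q=lambda u,v:(280+u/4,190+v/4)
B=np.array([onz('top',*q(*p),.075) for p in((205,77),(341,121),(298,256),(160,210))])
print('block axis',B.mean(0),[np.linalg.norm(B[i]-B[i-1]) for i in range(4)])
x=B[0]+B[1]-B[2]-B[3];print('yaw',np.arctan2(x[1],x[0]))
print('nut top disc',onz('top',*q(255,143),.117), 'nut mid 2view',two((332,242.5),(343.5,227.5)))
s=lambda u,v:(200+u/4,170+v/4)
S=np.array([onz('side',*s(*p),.075) for p in((432,368),(564,412),(619,324))]);print('side bolts',S, 'axis',(S[0]+S[2])/2)
N=[onz('top',*q(50,480),.008),onz('top',*q(246,541),.008)];print(N)
P=onz('top',*q(169,428),.047);print('pad',P,'side pad',onz('side',*s(300,318),.047))
a=np.arctan2(*(B.mean(0)-P)[[1,0]]);print('yaw from pad',a,np.linalg.norm((B.mean(0)-P)[:2]))
E
```

```text
block axis [ 0.58041898 -0.21562046  0.075     ] [np.float64(0.06166885926691029), np.float64(0.061803381856130796), np.float64(0.062033020078521746), np.float64(0.062188892070240157)]
yaw -0.3447836095745397
nut top disc [ 0.58139137 -0.21575261  0.117     ] nut mid 2view (array([ 0.58058422, -0.21558005,  0.10818128]), np.float64(0.0005633470923037401))
side bolts [[ 0.54195866 -0.23393683  0.075     ]
 [ 0.60058116 -0.25369515  0.075     ]
 [ 0.62108855 -0.19574869  0.075     ]] axis [ 0.5815236  -0.21484276  0.075     ]
[array([ 0.45226173, -0.12332844,  0.008     ]), array([ 0.42263473, -0.21052466,  0.008     ])]
pad [ 0.47102427 -0.17736783  0.047     ] side pad [ 0.47386751 -0.17944339  0.047     ]
yaw from pad -0.33638554835374085 0.11588988108311898
```

Call:
servo_tool([
  [20,40,0,8,1],
  [40,80,0,16,1],
  [60,120,0,24,1],
  [80,160,0,32,1],
  [100,200,0,40,1],
  [120,240,0,49,1],
  [140,280,0,49,1],
  [160,320,0,49,1],
])

```text
time: 0.9
ee_pos: [0.4091, -0.3054, 0.2306]
tool_rot: [3.141, 0.001, -0.337]
wrist_force: [0.6, -1.0, -0.2]
grip_width: 0.0003
```

```bash
python3 - <<'E'
from h import *
o=readout.get_obs();e=o['ee_pos'];print(o['time'],e,o['tool_rot'][2],o['wrist_force'],'to pad',(np.array([.472,-.178,.057])-e)*1e3,o['grip_width'])
E
```

```text
0.9 [ 0.40911888 -0.30537375  0.23063033] -0.33742952331254417 [ 0.56159015 -0.96089049 -0.2376618 ] to pad [  62.88112467  127.37375115 -173.63033053] 0.0002809371368587317
```

Call:
servo_tool([
  [21,42,0,0,1],
  [42,84,0,0,1],
  [62,127,-30,0,1],
  [62,127,-80,0,1],
  [62,127,-120,0,1],
  [62,127,-150,0,1],
  [62,127,-168,0,1],
  [62,127,-168,0,1],
])

```text
time: 1.7
ee_pos: [0.4695, -0.1777, 0.0603]
tool_rot: [-3.142, 0.006, -0.337]
wrist_force: [-0.8, 0.8, 0.9]
grip_width: 0.0001
```

```bash
python3 - <<'E'
from h import *
o=readout.get_obs();e=o['ee_pos'];print(o['time'],e,o['wrist_force'])
a=snap('side','s1.png');b=snap('top','t1.png')
cv2.imwrite('pics/c3.png',np.hstack([cv2.resize(a[200:320,220:400],None,fx=2.5,fy=2.5),cv2.resize(b[200:320,270:410],None,fx=2.5,fy=2.5)])[:,:,::-1])
E
```

```text
1.7 [ 0.46948091 -0.17770344  0.06026263] [-0.79816521  0.83132711  0.91925511]
```

View pics/c3.png

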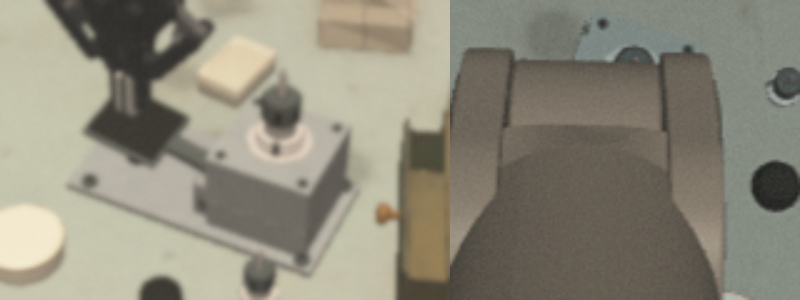

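Call:
servo_tool([
  [0,0,-8,0,1],
  [0,0,-14,0,1],
  [0,0,-20,0,1],
  [0,0,-26,0,1],
  [0,0,-30,0,1],
  [0,0,-34,0,1],
  [0,0,-37,0,1],
  [0,0,-37,0,1],
])

```text
time: 2.6
ee_pos: [0.4704, -0.1782, 0.0255]
tool_rot: [3.141, 0.003, -0.337]
wrist_force: [-5.0, 1.7, 5.8]
grip_width: 0.0002
```

Call:
servo_tool([
  [0,0,-3,0,1],
  [0,0,-5,0,1],
  [0,0,-7,0,1],
  [0,0,-8,0,1],
  [0,0,-8,0,1],
])

```text
time: 3.1
ee_pos: [0.4709, -0.1784, 0.0199]
tool_rot: [3.14, 0.002, -0.337]
wrist_force: [-18.1, 5.6, 68.8]
grip_width: 0.0001
```

Call:
servo_tool([
  [0,0,1,0,1],
  [0,0,1,0,1],
  [0,0,6,0,1],
  [0,0,12,0,1],
  [0,0,20,0,1],
  [0,0,30,0,1],
  [0,0,70,0,1],
  [0,0,110,0,1],
])

```text
time: 3.9
ee_pos: [0.4701, -0.1779, 0.1308]
tool_rot: [3.14, 0.004, -0.337]
wrist_force: [0.5, 0.1, 0.2]
grip_width: 0.0002
```

Call:
servo_tool([
  [0,0,50,0,-1],
  [-10,-20,90,0,-1],
  [-20,-60,90,0,-1],
  [-30,-100,90,0,-1],
  [-30,-100,90,0,-1],
])

```text
time: 4.4
ee_pos: [0.4378, -0.2829, 0.2213]
tool_rot: [3.139, 0.004, -0.344]
wrist_force: [0.1, -0.0, -0.7]
grip_width: 0.0724
```

```bash
python3 - <<'E'
from h import *
o=readout.get_obs();e=o['ee_pos'];print(o['time'],e,o['wrist_force'],o['grip_width'])
a=snap('side','s2.png');b=snap('top','t2.png')
cv2.imwrite('pics/c4.png',np.hstack([cv2.resize(a[180:320,240:380],None,fx=2.8,fy=2.8),cv2.resize(b[190:330,280:420],None,fx=2.8,fy=2.8)])[:,:,::-1])
E
```

```text
4.4 [ 0.43775579 -0.28290973  0.22133373] [ 0.12977192 -0.00829149 -0.66423837] 0.07237655802203616
```

View pics/c4.png

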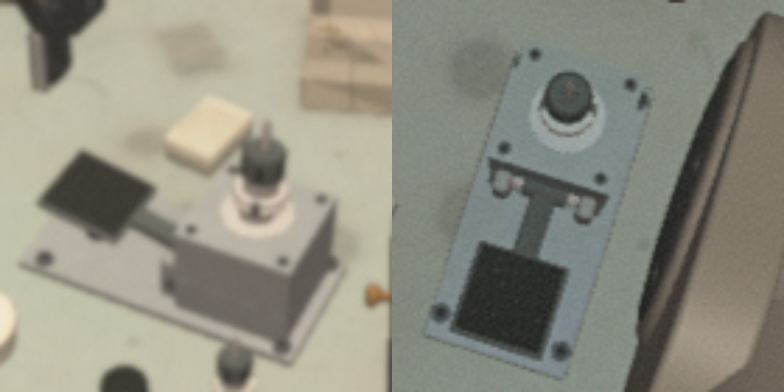

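```bash
python3 - <<'E'
from h import *
P,g=two((240+262/2.8,180+160/2.8),(280+177/2.8,190+97/2.8));print(P,g)
print('nut top disc', onz('top',280+178/2.8,190+90/2.8,.128))
e=readout.get_obs()['ee_pos'];print((P-e)*1e3)
# lookalike chuck pos and box in stand frame
o=np.array([.5808,-.2153,0]);R=Rot.from_euler('z',-.34).as_matrix()
Q,g=two((200+492/4,170+555/4),(280+500/4,190+175/4));print('lookalike nut',Q,g,R.T@(Q-o))
K,g=two((372,285),(381,187));print('knob',K,g,R.T@(K-o))
E
```

```text
[ 0.58284174 -0.21476744  0.11989764] 0.0003728954990064097
nut top disc [ 0.58505986 -0.21516562  0.128     ]
[ 143.42304355   63.6970509  -101.0314815 ]
lookalike nut [ 0.5766085  -0.32466867  0.06131051] 0.0011228584603732942 [ 0.03252148 -0.10450563  0.06131051]
knob [ 0.65393019 -0.28416941  0.08456538] 0.0020622457482774616 [ 0.09191088 -0.04053898  0.08456538]
```

Call:
servo_tool([
  [40,20,0,0,-1],
  [80,40,0,0,-1],
  [120,58,0,0,-1],
  [145,68,0,0,-1],
  [145,68,-20,0,-1],
  [145,68,-60,0,-1],
  [145,68,-85,0,-1],
  [145,68,-85,0,-1],
])

```text
time: 5.3
ee_pos: [0.5826, -0.2083, 0.1327]
tool_rot: [3.141, 0.01, -0.337]
wrist_force: [-0.8, -0.4, 0.0]
grip_width: 0.0856
```

```bash
python3 - <<'E'
from h import *
o=readout.get_obs();e=o['ee_pos'];print(o['time'],e,o['tool_rot'],o['grip_width'],(np.array([.583,-.215,.0995])-e)*1e3)
E
```

```text
5.3 [ 0.58260032 -0.20832176  0.1326916 ] [ 3.14108517  0.01029772 -0.33704705] 0.08556636536755813 [  0.39967518  -6.67823999 -33.19160391]
```

Call:
servo_tool([
  [0,-7,0,0,-1],
  [0,-7,-15,0,-1],
  [0,-7,-33,0,-1],
  [0,-7,-33,0,-1],
])

```text
time: 5.7
ee_pos: [0.5817, -0.2152, 0.0983]
tool_rot: [3.141, 0.012, -0.337]
wrist_force: [-0.7, -0.0, 0.4]
grip_width: 0.0855
```

Call:
servo_tool([
  [0,0,0,0,1],
  [0,0,0,0,1],
  [0,0,0,0,1],
  [0,0,0,0,1],
  [0,0,0,0,1],
  [0,0,0,0,1],
  [0,0,0,0,1],
], grip_force=40)

```text
time: 6.4
ee_pos: [0.5821, -0.2153, 0.0987]
tool_rot: [3.141, 0.012, -0.337]
wrist_force: [0.1, -0.0, 4.9]
grip_width: 0.0266
```

Call:
servo_tool([
  [0,0,6,0,1],
  [0,0,14,0,1],
  [0,0,24,0,1],
  [0,0,36,0,1],
  [0,0,50,0,1],
  [0,0,65,0,1],
  [0,0,80,0,1],
  [0,0,80,0,1],
])

```text
time: 7.2
ee_pos: [0.5833, -0.2156, 0.1815]
tool_rot: [3.141, 0.008, -0.337]
wrist_force: [0.3, 0.1, -3.6]
grip_width: 0.0268
```

```bash
python3 - <<'E'
from h import *
o=readout.get_obs();e=o['ee_pos'];print(o['time'],e,o['wrist_force'],o['ft_torque'],o['grip_width'])
a=snap('side','s3.png')
cv2.imwrite('pics/c5.png',cv2.resize(a[130:310,230:430],None,fx=3,fy=3)[:,:,::-1])
E
```

```text
7.2 [ 0.58325823 -0.21560235  0.18152416] [ 0.27601426  0.11604131 -3.63934273] [ 0.02034804 -0.04904434  0.03133233] 0.026803584959023716
```

View pics/c5.png

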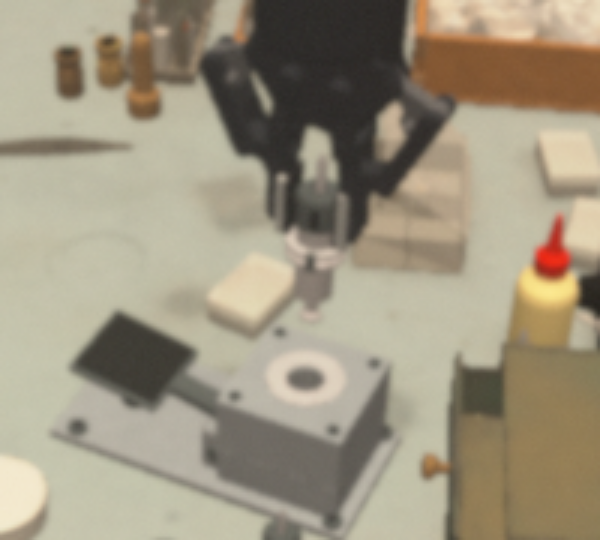

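Call:
servo_tool([
  [-12,-22,0,0,1],
  [-25,-45,0,0,1],
  [-30,-55,0,0,1],
  [-30,-55,-20,0,1],
  [-30,-55,-40,0,1],
  [-30,-55,-58,0,1],
  [-30,-55,-58,0,1],
  [-30,-55,-58,0,1],
])

```text
time: 8.05
ee_pos: [0.5526, -0.2702, 0.122]
tool_rot: [3.141, 0.01, -0.337]
wrist_force: [-0.2, -0.2, -3.2]
grip_width: 0.0272
```

```bash
cat > plan.py <<'E'
from h import *
o=np.array([.5808,-.2153,0]);R=Rot.from_euler('z',-.337).as_matrix()
s=readout.get_obs();e=np.array(s['ee_pos']);n=R.T@(e+[0,0,.02]-o);print(s['time'],'nut stand mm',(n*1e3).round(1),s['wrist_force'].round(1))
def go(pts):
    for p in pts: print(p,(R@(np.array([n[0]*1e3 if p[0] is None else p[0],*p[1:]])-n*1e3)).round())
E
python3 - <<'E'
from plan import *
P=[]
for t in range(0,61,10):
    a=np.radians(t);P.append((None,-39+69*np.sin(a)-6.5*np.cos(a),75+69*np.cos(a)+6.5*np.sin(a)))
go(P)
a=snap('side','s4.png')
cv2.imwrite('pics/c6.png',cv2.resize(a[150:350,220:420],None,fx=2.5,fy=2.5)[:,:,::-1])
E
```

```text
8.05 nut stand mm [ -8.4 -61.1 142. ] [-0.2 -0.2 -3.2]
(None, np.float64(-45.5), np.float64(144.0)) [ 5. 15.  2.]
(None, np.float64(-33.419526135561156), np.float64(144.0804481126774)) [ 9. 26.  2.]
(None, np.float64(-21.508612145637265), np.float64(142.06192176584452)) [13. 37.  0.]
(None, np.float64(-10.12916512459886), np.float64(138.00575286112627)) [17. 48. -4.]
(None, np.float64(0.37305618809785024), np.float64(132.035186038172)) [ 20.  58. -10.]
(None, np.float64(9.678947112246973), np.float64(124.33163394864458)) [ 23.  67. -18.]
(None, np.float64(17.50575286112626), np.float64(115.12916512459886)) [ 26.  74. -27.]
```

View pics/c6.png

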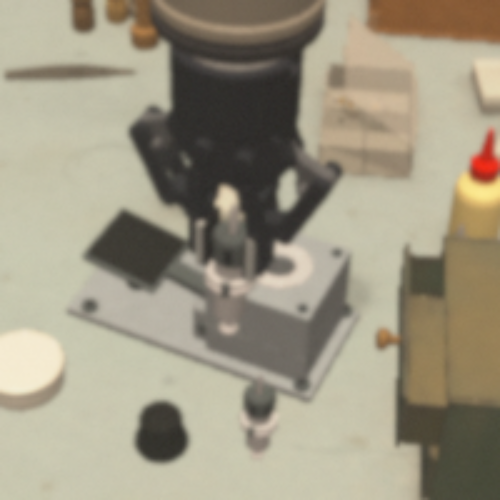

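Call:
servo_tool([
  [3,8,0,0,1],
  [5,15,1,0,1],
  [7,20,1,0,1],
  [9,26,1,0,1],
  [11,32,1,0,1],
  [13,37,0,0,1],
  [15,42,-2,0,1],
  [17,48,-4,0,1],
])

```text
time: 8.9
ee_pos: [0.5702, -0.2222, 0.1184]
tool_rot: [3.141, 0.009, -0.337]
wrist_force: [-1.1, -3.3, -2.3]
grip_width: 0.0268
```

```bash
python3 - <<'E'
from plan import *
go([(None,.4,132),(None,9.7,124),(None,17.5,115)])
a=snap('side','s5.png')
cv2.imwrite('pics/c7.png',cv2.resize(a[150:350,220:420],None,fx=2.5,fy=2.5)[:,:,::-1])
E
```

```text
8.9 nut stand mm [ -7.7 -10.  138.4] [-1.1 -3.3 -2.3]
(None, 0.4, 132) [ 3. 10. -6.]
(None, 9.7, 124) [  7.  19. -14.]
(None, 17.5, 115) [  9.  26. -23.]
```

View pics/c7.png

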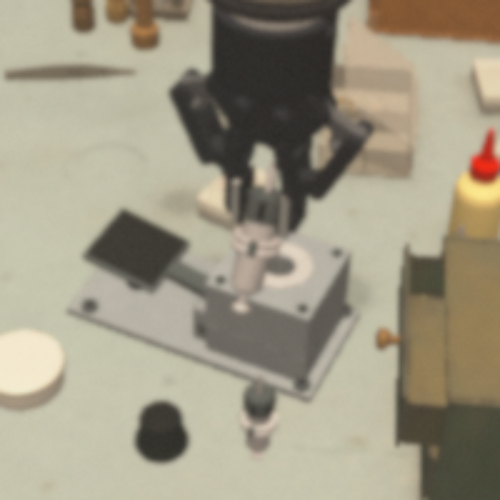

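Call:
servo_tool([
  [2,5,-3,0,1],
  [3,10,-6,0,1],
  [5,15,-10,0,1],
  [7,19,-14,0,1],
  [8,23,-19,0,1],
  [9,26,-23,0,1],
  [9,26,-23,0,1],
])

```text
time: 9.65
ee_pos: [0.5803, -0.1932, 0.0949]
tool_rot: [-3.14, 0.009, -0.335]
wrist_force: [2.3, 2.2, 5.5]
grip_width: 0.027
```

```bash
python3 - <<'E'
from plan import *
go([(None,17,155),(-25,77,155),(-25,77,125)])
E
```

```text
9.65 nut stand mm [ -7.7  20.7 114.9] [2.3 2.2 5.5]
(None, 17, 155) [-1. -3. 40.]
(-25, 77, 155) [ 2. 59. 40.]
(-25, 77, 125) [ 2. 59. 10.]
```

Call:
servo_tool([
  [0,0,20,0,1],
  [0,0,40,0,1],
  [1,20,45,0,1],
  [2,40,45,0,1],
  [2,59,45,0,1],
  [2,59,45,0,1],
])

```text
time: 10.25
ee_pos: [0.5824, -0.1305, 0.1395]
tool_rot: [-3.139, 0.01, -0.331]
wrist_force: [1.0, 0.2, -2.8]
grip_width: 0.0268
```

```bash
python3 - <<'E'
from plan import *
go([(-25,76,110),(-25,76,87)])
a=snap('side','s6.png')
cv2.imwrite('pics/c8.png',cv2.resize(a[120:320,240:440],None,fx=2.5,fy=2.5)[:,:,::-1])
E
```

```text
10.25 nut stand mm [-26.6  80.6 159.5] [ 1.   0.2 -2.8]
(-25, 76, 110) [ -0.  -5. -49.]
(-25, 76, 87) [ -0.  -5. -72.]
```

View pics/c8.png

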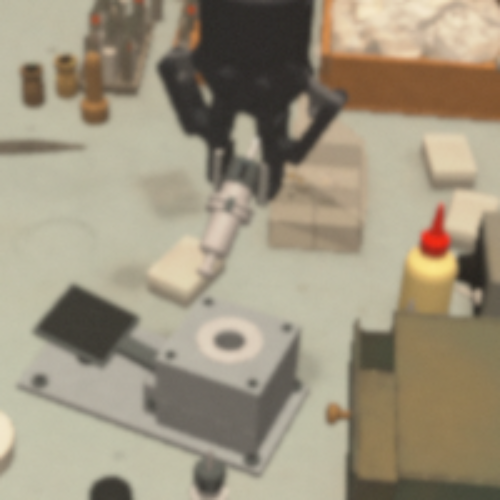

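Call:
servo_tool([
  [0,-5,-10,0,1],
  [0,-5,-25,0,1],
  [0,-5,-35,0,1],
  [0,-5,-43,0,1],
  [0,-5,-50,0,1],
  [0,-5,-56,0,1],
  [0,-5,-60,0,1],
  [0,-5,-60,0,1],
])

```text
time: 11.1
ee_pos: [0.582, -0.1372, 0.0788]
tool_rot: [-3.14, 0.01, -0.332]
wrist_force: [-1.9, 3.3, 2.2]
grip_width: 0.0267
```

```bash
python3 - <<'E'
from plan import *
go([(-25,76,92),(-25,76,87)])
E
```

```text
11.1 nut stand mm [-24.8  74.1  98.8] [-1.9  3.3  2.2]
(-25, 76, 92) [ 0.  2. -7.]
(-25, 76, 87) [  0.   2. -12.]
```

Call:
servo_tool([
  [1,2,-3,0,1],
  [1,2,-6,0,1],
  [1,2,-9,0,1],
  [1,2,-12,0,1],
  [1,2,-12,0,1],
])

```text
time: 11.6
ee_pos: [0.5834, -0.1345, 0.0667]
tool_rot: [-3.139, 0.01, -0.331]
wrist_force: [0.0, 4.5, 2.6]
grip_width: 0.0268
```

Call:
servo_tool([
  [0,0,0,0,1],
  [0,0,0,0,1],
  [0,0,20,0,1],
  [0,0,50,0,1],
  [0,0,90,0,1],
  [0,0,130,0,1],
  [0,0,170,0,1],
  [0,0,210,0,1],
], grip_force=80)

```text
time: 12.4
ee_pos: [0.5832, -0.1349, 0.2781]
tool_rot: [-3.139, 0.01, -0.332]
wrist_force: [1.0, 0.1, -3.0]
grip_width: 0.026
```

Call:
servo_tool([
  [0,10,20,0,1],
  [0,30,30,0,1],
  [0,50,30,0,1],
  [0,60,30,0,1],
  [0,60,30,0,1],
  [0,60,30,0,1],
  [0,60,30,0,1],
  [0,60,30,0,1],
])

```text
time: 13.2
ee_pos: [0.5831, -0.0759, 0.3078]
tool_rot: [-3.139, 0.01, -0.333]
wrist_force: [0.4, -0.2, -2.8]
grip_width: 0.0257
```

```bash
python3 - <<'E'
from plan import *
print(e,s['grip_width'],np.abs(s['joint_velocities']).max())
a=snap('side','s7.png');b=snap('top','t7.png')
u,v=proj('side',e+[0,0,.02]).astype(int);print(u,v)
v0=max(v-70,0);u0=max(u-100,0)
cv2.imwrite('pics/c9.png',cv2.resize(a[v0:v0+150,u0:u0+200],None,fx=4,fy=4,interpolation=2)[:,:,::-1]);print(u0,v0)
cv2.imwrite('pics/c10.png',np.hstack([a[100:400,180:480],b[160:400,220:520][:300] if 0 else cv2.resize(b[180:360,230:450],(367,300))])[:,:,::-1])
E
```

```text
13.2 nut stand mm [-44.  132.3 327.8] [ 0.4 -0.2 -2.8]
[ 0.58305603 -0.07594138  0.3078205 ] 0.025704570951994292 0.0036637148002798626
345 86
245 16
```

View pics/c9.png

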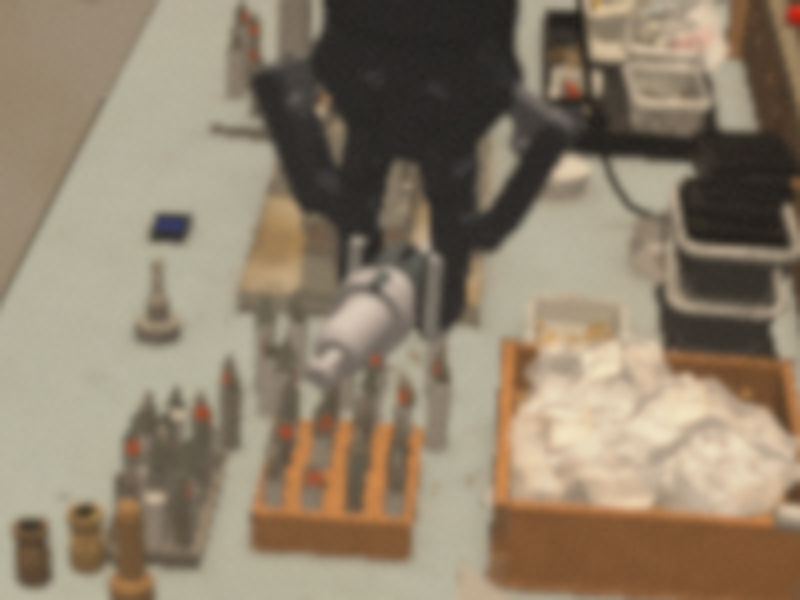

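View pics/c10.png

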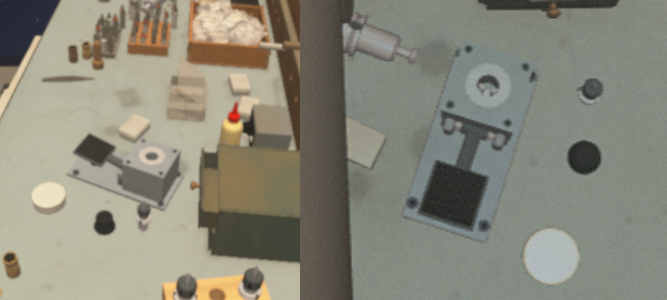

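```bash
python3 - <<'E'
from plan import *
t,g=two((245+322/4,16+362/4),(230+108/1.668,180+55/1.667));print('stud end',t,g)
N=e+[0,0,.02];d=N-t;print('len',np.linalg.norm(d),'tilt from level deg',np.degrees(np.arcsin(d[2]/np.linalg.norm(d))))
f,g=two((245+385/4,16+300/4),(230+52/1.668,180+39/1.667));d=f-t;print(f,g,np.degrees(np.arcsin(d[2]/np.linalg.norm(d))))
for z,(u,v) in {.0:(400,274),.021:(380,334),.022:(262,264)}.items(): pass
a=cv2.imread('pics/top0.png').astype(int);b=cv2.imread('pics/t7.png').astype(int)
for nme,(u,v) in dict(loupe=(400,274),tin=(380,334),box=(262,264)).items(): print(nme,np.abs(a-b)[v-25:v+25,u-25:u+25].mean())
a=cv2.imread('pics/side0.png').astype(int);b=cv2.imread('pics/s7.png').astype(int);print('box side',np.abs(a-b)[213:243,297:333].mean())
E
```

```text
13.3 nut stand mm [-44.  132.7 327.9] [-0.6  0.3 -3.5]
stud end [ 0.55627799 -0.14485153  0.32414696] 0.0012194661129797427
len 0.07443477453455609 tilt from level deg 2.926280969130258
[ 0.5730204  -0.10230959  0.33037505] 0.010422776219980449 7.7575707514326995
loupe 5.0418666666666665
tin 5.602666666666667
box 24.577866666666665
box side 5.926851851851852
```

```bash
python3 -c "
from rig import job,readout
print(job.close_job());o=readout.get_obs();print(o['time'],o['ee_pos'],o['grip_width'])"
```

```text
the job is handed in; nothing more can be done
None
the job is handed in; nothing more can be done
```

The job is handed in at about 13.3 s, with the gripper still holding the chuck level and clear of the stand. No verdict is reported, so this rests on my own checks.

- **Pedal and chuck:** I pressed the pedal to its stop, where the wrist force peaked at about 69 N, and let it come back up. The pictures showed the chuck popped up and the pedal back at rest. I then gripped the nut and drew the chuck straight out.
- **Turning it level:** The moves cannot tilt the tool, so I swung the chuck in the grip by levering its stud and shank on the block's top edges. I then lifted it away with an 80 N grip.

Last checks:
- **Hold:** The nut is about 33 cm above the bench and about 14 cm to the side of the bore. The finger opening is about 26 mm with the arm at rest. That is slightly less than the 28 mm nut, but it stayed nearly constant throughout.
- **Level:** The tilt measured about 3° from the stud end and the nut position computed from the arm pose. A rougher flange measurement gave about 8°, with its two views disagreeing by 10 mm. Both are within the 20° limit.
- **Pedal and other objects:** The pedal is up in the final pictures. The loupe and tin look unmoved in the top view. The clear box looks unmoved in the side view, but the arm hides it in the top view, so its image comparison there failed and says nothing.

I viewed 11 pictures.

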